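# Bleed the balloon inflator: hang up its stopper, hold the twist lid half-way

### The arm

A 6-joint arm with a two-finger parallel gripper is mounted at the origin on the work surface. World frame = base frame: x ahead of the robot, y to its left, z up, the work surface at z = 0. Lengths are in mm, angles in rad, forces in N, time in s.
With the tool pointing down it reaches from about 300 to 775 mm from the base axis. Payload 14.6 kg.
Tool frame: the origin (TCP) lies at the very end of the fingers, on their centre line; the grasp point (between the pads) lies 19 mm behind it (grip_point_offset is the distance from the TCP to the grasp point, in mm); z points along the fingers, y is the line along which they close (so a half turn about z gives the same grasp; the last joint's range is limited). The gripper opens to 94 mm and grips with 3 to 60 N. Pads are 16 mm wide; open, the fingers measure 119 mm over their backs; the gripper's body (75 mm by 177 mm) begins 78 mm behind the grasp point.
Start: joints at [1.272, 0.3, 1.521, -0, 1.321, -0.067], TCP at [126.349, 535.28, 205.446] pointing down, gripper open.
Joint ranges: [-3.03, 3.03], [-0.79, 2.21], [0.23, 2.52], [-1.04, 4.18], [0, 3.07], [-2.55, 2.55]. Speed limits (rad/s): [2.22, 2.22, 2.57, 3.14, 3.14, 3.14].

### API

Orientations are given as [roll, pitch, yaw] about the fixed x, y, z axes, in that order (R = Rz(yaw) Ry(pitch) Rx(roll)).
In Python, from cell import read_state, camera, camera_info, sign_off, grip_point_offset gives the robot as it stands.
- The arm moves only by the shell command python3 -m handwheel 'ROWS' [FORCE]. ROWS is text: rows parted by semicolons, each of 5 numbers parted by spaces: the shift along the world's x, y, z in units of 40 mm (1.0 is 40 mm), then the turn about the world's z in units of 5 degrees (1.0 is 5 degrees), then the closure, from 0 (fully open) to 1 (shut). In form: dx dy dz yaw gripper; .... A call has 1 to 12 rows; each row shifts and turns the commanded pose from where the row before left it; what a row does not reach is not made up. A row lasts 1/12 s, in which the tool goes at most 41.7 mm and 7.16 degrees, less where a joint would pass 70% of its speed; a pose out of reach is approached as far as the arm can. A call is refused whole if a number of a shift passes 1 or a number of a turn 1, either way. A call with a gripper value outside its range is refused whole. The fingers move at their own pace and stop on an object; FORCE is the grip in N (left out, the last holds). Time passes only in rows, so rows that do not move let the fingers close. It gives the time, the measured TCP pose, the force, the opening and the grip force at its end, in the units of the state.
- read_state(): the state, without advancing time (a new reading comes with each control period).
- camera(name): name is "side" or "top" or "wrist"; returns (picture, depth): 384x512x3 uint8, red, green, blue; 384x512 float32, mm along the optical axis (not along the pixel's ray), 0 where there is no reading.
- camera_info(name): a dict with "intrinsics" (3x3 intrinsics, pixels), "world_from_camera" (4x4, takes a point from camera to world coordinates). Camera axes: x right, y down, z forward; pixel columns grow to the right and rows downward; lengths in mm; the calibration is good to about 2 mm. A picture is of the moment at which its call begins: read the wrist's pose just before it. camera_info takes no time and is no camera call; for the wrist camera it gives the pose at the moment of the call.
- sign_off(): hands the job in; it is judged then, once.
The state is a dict: "clock": time; "joints": joint angles; "qd": joint speeds; "effort": joint torques, N m; "eef_pos": TCP position; "eef_rot": TCP orientation; "wrist_force": force on the tool from outside, world axes, zero at the start; "moment": the same for the moment, N m; "finger_gap": finger opening in mm; "finger_force": force on a finger pad.
Only numpy, scipy, OpenCV 4.12 (cv2) and the standard library are available. Lean on these libraries where they do the work, as an engineer would, in place of code of your own. Each camera call takes 0.05 s, during which the arm holds its last target. There are 200 camera calls.

### The job

The balloon inflator on the shop counter has to be bled. Pull the stopper out of its mouth and hang it by the hole in its tab on the peg of the stand; then put the twist lid fully into the mouth, lugs down through the slots, and turn it clockwise half-way to the lock, until its grip bar points at the double-line marks, without reaching the click. A spring turns the lid back, so finish while still gripping it there, and leave the ribbon spool, cups and jar where they are.

Things in the scene. Friction and masses are not known exactly. Their poses are not given: they have to be found in the camera images.
- inflator: Fixed grey balloon inflator, a box 160 x 160 mm and 110 mm high, origin at the centre of its underside, z up; two short nozzles on its front, the -x side, up to 29 mm proud. On its top, centred, stands the mouth: an aluminium collar 88 mm in outer diameter, 26 mm high.
- mouth (a point): Centre of the inflator's mouth at its flat rim, 136 mm above the counter; axes as the inflator. Bore between the lips 46 mm wide, 26 mm deep; two slots 14 mm wide at +x and -x, open at the top, reach out to 29.5 mm from the axis. Lips 10 mm thick; under them the lid's lugs can go only clockwise seen from above. The lock's click begins at about 67 degrees from the slots.
- half_mark (a point): One of the two double-line marks on the rim, 38 mm from the mouth's axis, 45 degrees clockwise of the +x slot: half-way. The other lies opposite. Each slot has a single line; the lock, 90 degrees clockwise of the slot, a round dot.
- spring_ring (a joint): Return spring inside the mouth, rad: 0 at rest, grows as the lid's lugs push it clockwise, 1.55 at the lock. The lugs meet it after about 6 degrees, so it reads the lid's clockwise turn from the slots less about 0.1: half-way is about 0.68, where it pushes back with about 0.07 N m.
- stopper_eye (a point): Centre of the eye in the stopper's tab (loose, about 100 g, starts in the mouth, flange on the rim). z up; eye 24 x 24 mm, through along x. Grey tab 8 mm thick (x), 44 mm wide (y), from 22 mm below to 48 mm above this point, solid from 12 mm above. Below it a flange 60 mm wide, 6 mm thick, then a plug 38 mm wide, 14 mm long, ending 42 mm below this point.
- peg (a point): On the axis of the level peg of the fixed steel stand, where a thing should hang, 130 mm above the counter. Peg 10 mm thick along x; its free end, a ball 14 mm wide, is 49 mm away at -x; the upright post's face is 43 mm away at +x and the post ends 6 mm above the peg's axis. Foot plate 110 x 90 mm, 10 mm thick.
- lid_mid (a point): Middle of the metal twist lid with a black bar (loose, about 140 g, lugs down), 29 mm above its underside, z up. Plug 40 mm wide, 20 mm long; flange 64 mm wide, underside 9 mm and top 3 mm below this point, lies on the rim when seated; grip bar 56 mm long (x), 14 mm wide (y), up to 29 mm above. Two lugs at the foot, at +x and -x, 7 mm wide, 7 mm high, out to 27 mm from the axis.
- ribbon: Bystander: yellow ribbon spool, 64 mm diameter, 50 mm high; origin at the centre of its underside.
- cups: Bystander: pile of paper cups with a pink cone on top, 68 mm diameter, 120 mm high; origin at the centre of its underside.
- tin: Bystander: jar, 56 mm diameter, 70 mm high; origin at the centre of its underside.
Mind the look-alikes: they are no part of the job. Leave any red look-alike of the part that bears stopper_eye alone. Of the things shaped like the part that bears peg, the dark steel one is meant.

How it is judged:
By the outcome, as a careful person would: the job done as asked, in the order asked, and still so for the second after the job is handed in, while the arm keeps its last pose, push and grip.
It also fails if it takes over 67 s, if anything falls off the work surface, if the arm or the gripper's body presses on something with over 40 N, if the wrist force passes 120 N, or if a joint passes its speed limit or range.

## Working session

There is one attempt and no reset: what is moved stays moved. The work goes in short steps, Python scripts to look and compute and a shell command to move; the robot and the scene stay as the last step left them, time stands still between calls to the robot, and variables do not carry over. Pictures are saved under pics/ and viewed, at most 10 in all, crops included, and the job is handed in when it is done.

```bash
ls; mkdir -p pics
python3 - <<'E'
from cell import *
import cv2,numpy as np
for n in("top","side"):
    p,d=camera(n); np.savez(f"{n}0.npz",p=p,d=d); cv2.imwrite(f"pics/{n}0.png",p[...,::-1])
    i=camera_info(n); print(n,np.round(i["intrinsics"],1).tolist(),np.round(i["world_from_camera"],3).tolist())
print(read_state(),grip_point_offset)
E
```

```text
pics
top [[356.3, 0.0, 244.4], [0.0, 356.3, 195.2], [0.0, 0.0, 1.0]] [[-0.01, -0.989, 0.15, 407.684], [-1.0, 0.006, -0.026, 98.805], [0.025, -0.15, -0.988, 1030.962], [0.0, 0.0, 0.0, 1.0]]
side [[429.2, 0.0, 255.1], [0.0, 429.2, 190.0], [0.0, 0.0, 1.0]] [[0.906, -0.295, 0.304, 202.431], [-0.423, -0.6, 0.679, -630.986], [-0.018, -0.743, -0.669, 830.597], [0.0, 0.0, 0.0, 1.0]]
{'clock': 0.1, 'joints': array([ 1.27241495e+00,  3.00441416e-01,  1.52148732e+00,  1.36301090e-05,
        1.32067849e+00, -6.66226650e-02]), 'qd': array([-1.32779607e-03, -1.67330296e-03, -2.24892981e-03,  1.39754391e-06,
        5.35904087e-04,  1.54976635e-04]), 'effort': array([ 3.60776845e-03, -5.32643402e+01, -3.53289235e+01,  7.10548251e-02,
        2.33801227e-02, -1.57870609e-04]), 'eef_pos': array([126.27676932, 535.08437498, 204.94226716]), 'eef_rot': array([-3.14058121e+00, -8.07171698e-05,  2.90983052e+00]), 'wrist_force': array([ 0.91771982, -0.60041013,  0.67472123]), 'moment': array([ 0.04342488, -0.01072811, -0.02845454]), 'finger_force': 0.0, 'finger_gap': 94.0801613823161} 18.8
```

View pics/top0.png

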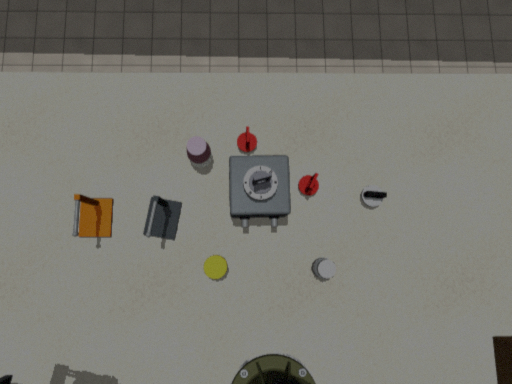

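View pics/side0.png

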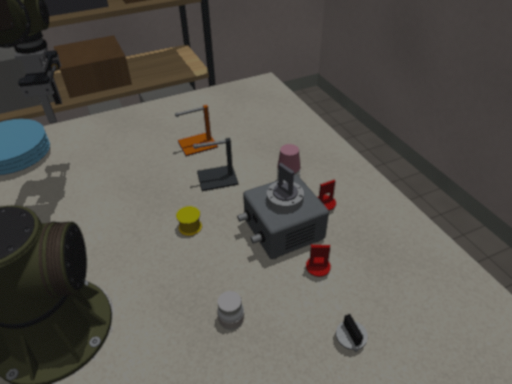

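The top view shows the inflator with the stopper at (260,186) and the dark stand at (160,218), with its peg running (152,203)→(148,235). The lid is at (373,198). The red decoys are at (247,142) and (309,185), and the orange stand is at (95,215). Next I'll measure from depth and enlarge these areas.

```bash
cat > h.py <<'E'
import numpy as np,cv2
from cell import *
def cloud(n,p=None,d=None,T=None):
    i=camera_info(n); K=i["intrinsics"]; T=i["world_from_camera"] if T is None else T
    if d is None: p,d=camera(n)
    v,u=np.mgrid[:384,:512]
    c=np.stack([(u-K[0,2])/K[0,0]*d,(v-K[1,2])/K[1,1]*d,d],-1)
    w=c@T[:3,:3].T+T[:3,3]; w[d<=0]=np.nan
    return p,w
def ray(n,uv,z,T=None):
    i=camera_info(n); K=i["intrinsics"]; T=i["world_from_camera"] if T is None else T
    uv=np.atleast_2d(uv).astype(float)
    r=np.c_[(uv-[K[0,2],K[1,2]])/[K[0,0],K[1,1]],np.ones(len(uv))]@T[:3,:3].T
    return T[:3,3]+r*((z-T[2,3])/r[:,2])[:,None]
E
python3 - <<'E'
from h import *
f=np.load("top0.npz"); p,w=cloud("top",f["p"],f["d"]); 
def sel(r0,r1,c0,c1,z0,z1,name):
    q=w[r0:r1,c0:c1].reshape(-1,3); q=q[(q[:,2]>z0)&(q[:,2]<z1)]
    (cx,cy),(a,b),th=cv2.minAreaRect(q[:,:2].astype(np.float32))
    print(name,len(q),"mean",q.mean(0).round(1),"rect",round(cx,1),round(cy,1),round(a,1),round(b,1),"ang",round(th,1),"z",q[:,2].min().round(1),q[:,2].max().round(1))
sel(145,230,222,298,100,118,"box top")
sel(150,225,230,295,126,146,"collar")
sel(150,225,230,295,165,250,"tab")
sel(185,250,140,190,100,160,"peg")
sel(185,250,140,190,5,20,"foot")
sel(180,215,355,395,40,80,"lid bar")
sel(180,215,355,395,12,40,"lid fl")
s=np.load("side0.npz")["p"]; t=f["p"]
R=lambda im,a,b,c,d:cv2.resize(im[a:b,c:d],(400,300),interpolation=cv2.INTER_CUBIC)
o=np.vstack([np.hstack([R(t,154,214,220,300),R(t,185,245,130,210)]),np.hstack([R(t,165,225,335,415),R(s,155,230,240,340)])])
cv2.imwrite("pics/c1.png",np.clip(o[...,::-1]*1.5,0,255))
E
```

```text
box top 2594 mean [571.9  35.9 109.6] rect 576.3 34.3 159.4 159.7 ang 1.0 z 100.7 117.7
collar 775 mean [573.6  35.6 138.2] rect 576.3 35.0 85.8 87.3 ang 44.3 z 126.6 146.0
tab 121 mean [574.9  34.7 201.9] rect 576.6 34.3 8.6 44.1 ang 14.7 z 165.8 216.5
peg 202 mean [496.7 306.1 132.9] rect 491.7 306.8 14.5 105.5 ang 81.1 z 102.3 139.9
foot 991 mean [493.5 301.7  10. ] rect 498.3 296.2 139.6 129.1 ang 0.9 z 5.2 16.0
lid bar 126 mean [ 556.  -293.7   56. ] rect 556.6 -295.3 55.6 14.3 ang 84.8 z 40.1 63.3
lid fl 275 mean [ 555.2 -293.2   26.3] rect 557.3 -295.0 61.7 60.8 ang 0.7 z 17.7 39.5[ WARN:0@0.190] global loadsave.cpp:1063 imwrite_ Unsupported depth image for selected encoder is fallbacked to CV_8U.
```

View pics/c1.png

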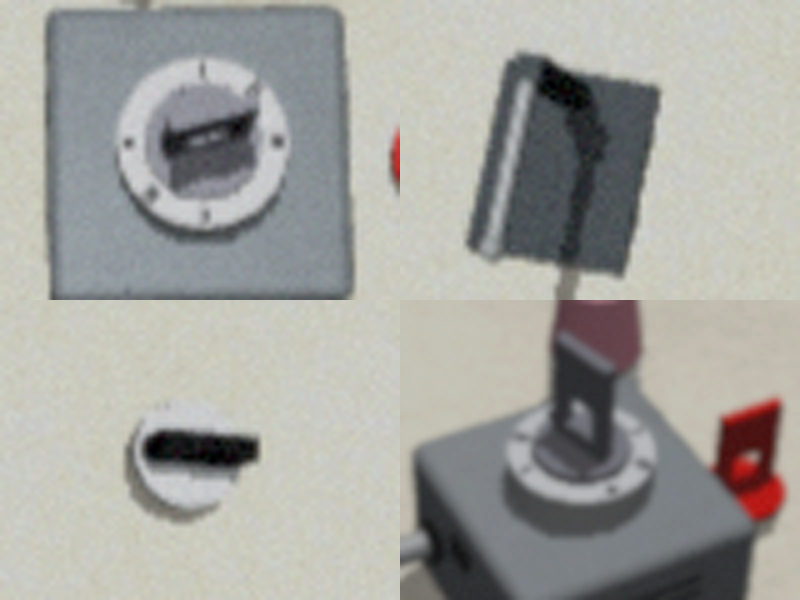

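The crops show inflator marks with slots at ±x and a stopper tab turned about 15°. The peg runs along about -10° with its ball at the bottom end, and the lid's bar lies nearly along y. I'll move above the stopper.

```bash
python3 -m handwheel '0 0 0.5 0 0;.625 -.695 .09 -.69 0;.625 -.695 .09 -.69 0;.625 -.695 .09 -.69 0;.625 -.695 .09 -.69 0;.625 -.695 .09 -.69 0;.625 -.695 .09 -.69 0;.625 -.695 .09 -.69 0;.625 -.695 .09 -.69 0;.625 -.695 .09 -.69 0' 15
python3 -m handwheel '.625 -.695 .09 -.69 0;.625 -.695 .09 -.69 0;.625 -.695 .09 -.69 0;.625 -.695 .09 -.69 0;.625 -.695 .09 -.69 0;.625 -.695 .09 -.69 0;.625 -.695 .09 -.69 0;.625 -.695 .09 -.69 0;.625 -.695 .09 -.69 0;0 0 0 0 0;0 0 0 0 0'
python3 - <<'E'
from h import *
s=read_state();print(s["eef_pos"].round(1),np.degrees(s["eef_rot"]).round(1))
T=camera_info("wrist")["world_from_camera"]; p,w=cloud("wrist",T=T)
print(T.round(2).tolist()); np.savez("w1.npz",p=p,w=w)
cv2.imwrite("pics/w1.png",p[...,::-1])
z=w[...,2]
for a,b,c in((195,225,"tab"),(131,140,"rim"),(105,115,"box")):
    q=w[(z>a)&(z<b)]
    r=cv2.minAreaRect(q[:,:2].astype(np.float32)); print(c,len(q),np.round(q.mean(0),1),np.round(r[0],1),np.round(r[1],1),round(r[2],1))
f=np.load("top0.npz"); _,W=cloud("top",f["p"],f["d"])
q=W[185:250,140:190].reshape(-1,3); q=q[(q[:,2]>122)&(q[:,2]<150)]
print("pegz",np.percentile(q[:,2],[5,25,50,75,95]).round(1))
vx,vy,x0,y0=cv2.fitLine(q[:,:2].astype(np.float32),cv2.DIST_HUBER,0,.1,.1).ravel()
t=(q[:,:2]-[x0,y0])@[vx,vy]; print("peg",np.degrees(np.arctan2(vy,vx)),x0,y0,np.array([x0,y0])+np.outer([t.min(),t.max()],[vx,vy]))
k=np.argsort(t); print(q[k][::8].round(0).tolist())
E
```

```text
clock: 0.93
eef_pos: [352.1, 283.4, 258.0]
eef_rot: [-3.141, -0.0, 2.365]
wrist_force: [-0.4, 0.3, 0.1]
finger_gap: 93.9
finger_force: 0.0
clock: 1.85
eef_pos: [576.8, 33.6, 289.2]
eef_rot: [-3.14, -0.0, 1.824]
wrist_force: [-0.9, 0.4, 0.2]
finger_gap: 94.1
finger_force: 0.0
[576.8  33.6 289.2] [-179.9   -0.   104.5]
[[0.97, 0.24, 0.05, 559.77], [0.25, -0.94, -0.22, 96.89], [-0.0, 0.23, -0.97, 466.97], [0.0, 0.0, 0.0, 1.0]]
tab 558 [575.9  36.9 210. ] [576.3  35.6] [ 7.5 43.7] 14.5
rim 3423 [575.4  38.8 135.3] [576.3  35.3] [88.2 87.4] 15.3
box 13829 [576.4  45.9 108.3] [587.   90.2] [291.4 181.1] 79.2
pegz [130.1 132.9 134.5 135.7 137.7]
peg -10.882515 492.45062 306.784 [[439.8368208  316.89916661]
 [543.46118259 296.97705485]]
[[440.0, 319.0, 131.0], [445.0, 317.0, 138.0], [447.0, 311.0, 136.0], [452.0, 313.0, 135.0], [457.0, 313.0, 135.0], [462.0, 314.0, 135.0], [467.0, 314.0, 136.0], [472.0, 314.0, 134.0], [477.0, 314.0, 135.0], [480.0, 305.0, 132.0], [485.0, 305.0, 133.0], [490.0, 306.0, 131.0], [495.0, 303.0, 132.0], [500.0, 303.0, 133.0], [505.0, 303.0, 134.0], [510.0, 303.0, 135.0], [515.0, 303.0, 132.0], [520.0, 302.0, 138.0], [525.0, 302.0, 137.0], [530.0, 304.0, 133.0], [533.0, 298.0, 136.0], [535.0, 298.0, 136.0], [537.0, 293.0, 123.0], [540.0, 293.0, 137.0]]
```

Stopper tab found at (576.3, 35.5), 14.5°, and the tool is already in line with it. I'll descend and grip.

```bash
python3 -m handwheel '-.01 .05 -.7 0 0;0 0 -.7 0 0;0 0 -.7 0 0;0 0 -.4 0 0;0 0 -.18 0 0;0 0 0 0 0;0 0 0 0 1;0 0 0 0 1;0 0 0 0 1;0 0 0 0 1;0 0 0 0 1;0 0 0 0 1' 25
python3 -m handwheel '0 0 0 0 1;0 0 0 0 1;0 0 0 0 1'
```

```text
clock: 2.9
eef_pos: [576.0, 36.9, 183.4]
eef_rot: [3.141, 0.0, 1.826]
wrist_force: [-0.8, 0.1, 0.4]
finger_gap: 57.9
finger_force: 0.0
clock: 3.15
eef_pos: [575.9, 36.9, 183.0]
eef_rot: [-3.142, -0.0, 1.826]
wrist_force: [1.0, -0.1, 0.0]
finger_gap: 37.4
finger_force: 0.0
```

```bash
python3 -m handwheel '0 0 0 0 1;0 0 0 0 1;0 0 0 0 1;0 0 0 0 1;0 0 0 0 1;0 0 0 0 1;0 0 0 0 1'
python3 -m handwheel '0 0 .15 0 1;0 0 .3 0 1;0 0 .4 0 1;0 0 .5 0 1;0 0 .6 0 1;0 0 .3 0 1;0 0 0 0 1'
```

```text
clock: 3.73
eef_pos: [575.9, 36.9, 183.0]
eef_rot: [-3.141, -0.0, 1.826]
wrist_force: [0.7, -0.2, -0.8]
finger_gap: 7.7
finger_force: 25.0
clock: 4.32
eef_pos: [576.8, 36.9, 277.2]
eef_rot: [3.136, 0.001, 1.826]
wrist_force: [-0.1, -0.5, -0.8]
finger_gap: 7.6
finger_force: 25.0
```

```bash
python3 -m handwheel '-.458 .792 0 -.567 1;-.458 .792 0 -.567 1;-.458 .792 0 -.567 1;-.458 .792 0 -.567 1;-.458 .792 0 -.567 1;-.458 .792 0 -.567 1;-.458 .792 0 -.567 1;-.458 .792 0 -.567 1;-.458 .792 0 -.567 1;0 0 0 0 1'
python3 -m handwheel '0 0 -.6 0 1;0 0 -.8 0 1;0 0 -.8 0 1;0 0 -.6 0 1;0 0 -.4 0 1;0 0 0 0 1;0 0 0 0 1'
python3 - <<'E'
from h import *
s=read_state();print(s["eef_pos"].round(1),np.degrees(s["eef_rot"]).round(1))
p,w=cloud("side"); t,_=cloud("top"); np.savez("s2.npz",p=p,w=w,t=t,tw=_)
R=lambda im,a,b,c,d:cv2.resize(im[a:b,c:d],(400,300),interpolation=cv2.INTER_CUBIC)
T=camera_info("wrist")["world_from_camera"]; q,ww=cloud("wrist",T=T); np.savez("w2.npz",p=q,w=ww)
o=np.vstack([np.hstack([R(p,90,195,140,280),R(t,165,255,110,230)]),np.hstack([cv2.resize(q,(400,300)),R(t,140,290,150,350)])])
cv2.imwrite("pics/c2.png",np.clip(o[...,::-1]*1.4,0,255).astype(np.uint8))
E
```

```text
clock: 5.15
eef_pos: [408.0, 325.9, 272.7]
eef_rot: [-3.141, -0.0, 1.382]
wrist_force: [-0.3, -0.2, -1.3]
finger_gap: 8.0
finger_force: 25.0
clock: 5.73
eef_pos: [410.9, 321.7, 144.9]
eef_rot: [-3.141, 0.001, 1.381]
wrist_force: [0.3, 0.5, -1.0]
finger_gap: 7.8
finger_force: 25.0
[410.9 321.7 144.9] [-1.799e+02  1.000e-01  7.910e+01]
```

View pics/c2.png

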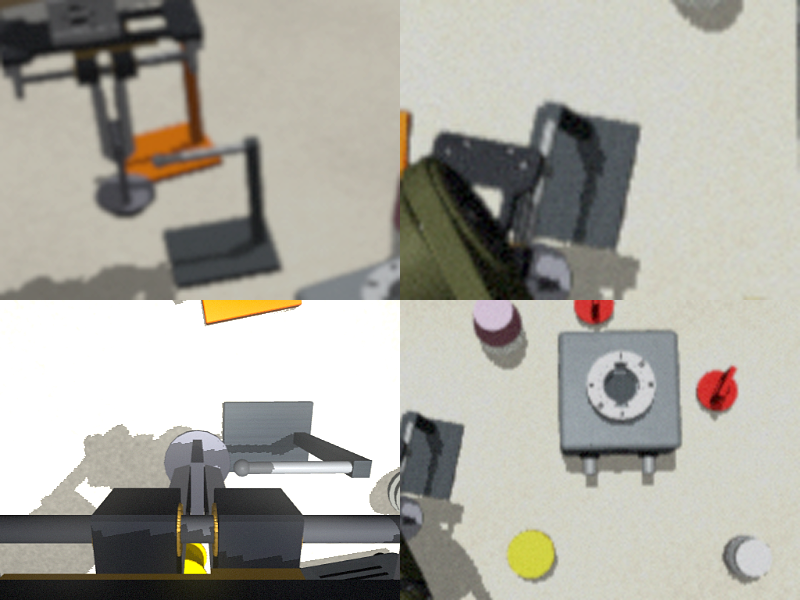

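The wrist view shows the held stopper's flange at about (256,198) px, and the peg with its ball at (310,214), running right to the post. I'll measure both in this same view.

Run:
```python
from h import *
f=np.load("w2.npz"); w=f["w"]; u=np.array([.982,-.189]); n=np.array([.189,.982]); P=np.array([490.5,307])
S=(w[...,:2]-P)@u; N=(w[...,:2]-P)@n; Z=w[...,2]
m=(abs(N)<25)&(S>-62)&(S<30)&(Z>115)&(Z<150)
for a in range(-60,30,10):
    k=m&(S>=a)&(S<a+10)
    if k.sum(): print("peg",a,k.sum(),"N",N[k].min().round(1),N[k].max().round(1),"Ztop",np.percentile(Z[k],[50,95]).round(1))
print("Smin",S[m].min(), "post top", )
k=(S>35)&(S<70)&(abs(N)<15)&(Z>125); print("post S",np.percentile(S[k],[2,98]).round(1),"N",np.percentile(N[k],[2,98]).round(1),"Z",np.percentile(Z[k],90))
k=(abs(S+80)<45)&(abs(N)<45)&(Z>80)&(Z<114)&(np.mgrid[:384,:512][0]>150); q=np.c_[S[k],N[k],Z[k]]
print("flange",len(q),q.min(0).round(1),q.max(0).round(1),np.median(q,0).round(1))
(c,r)=cv2.minEnclosingCircle(q[:,:2].astype(np.float32)); print(c,r)
k=(abs(S+80)<8)&(abs(N)<30)&(Z>114)&(Z<140); q=np.c_[S[k],N[k],Z[k]]; print("tab",len(q),q.min(0).round(1),q.max(0).round(1))
```

```text
peg -60 67 N -2.7 7.0 Ztop [131.6 133.9]
peg -50 329 N -4.3 8.8 Ztop [133.8 135.6]
peg -40 262 N -2.3 7.1 Ztop [132.7 134.1]
peg -30 263 N -2.5 7.2 Ztop [132.7 134.1]
peg -20 262 N -2.5 7.1 Ztop [132.7 134.4]
peg -10 262 N -2.8 7.2 Ztop [132.6 134.2]
peg 0 262 N -1.6 7.5 Ztop [132.6 134.1]
peg 10 261 N -1.6 7.7 Ztop [132.6 134.2]
peg 20 255 N -1.9 7.6 Ztop [132.7 134.1]
Smin -52.43509966365621 post top
post S [35.6 53.1] N [-4.4  9.6] Z 135.15185248663042
flange 3029 [-111.   -18.5   97.4] [-51.3  28.  113.6] [-80.8   8.4 104. ]
(-81.12527465820312, -1.8909645080566406) 29.898679733276367
tab 123 [-85.2  19.6 114.6] [-77.2  20.1 140. ]
```

```bash
python3 -m handwheel '.02 .105 .09 0 1;0 0 0 0 1;.245 -.047 0 0 1;.245 -.047 0 0 1;.245 -.047 0 0 1;.245 -.047 0 0 1;0 0 0 0 1;0 0 0 0 1'
python3 -m handwheel '.245 -.047 0 0 1;.245 -.047 0 0 1;.245 -.047 0 0 1;.245 -.047 0 0 1;0 0 0 0 1;0 0 0 0 1'
python3 - <<'E'
from h import *
p,w=cloud("side"); q,ww=cloud("wrist"); np.savez("w3.npz",p=q,w=ww)
o=np.hstack([cv2.resize(p[100:190,150:270],(400,300),interpolation=cv2.INTER_CUBIC),cv2.resize(q,(400,300))])
cv2.imwrite("pics/c3.png",np.clip(o[...,::-1]*1.4,0,255).astype(np.uint8))
E
```

```text
clock: 6.55
eef_pos: [451.6, 318.3, 148.3]
eef_rot: [-3.141, 0.0, 1.38]
wrist_force: [0.3, 0.3, -0.2]
finger_gap: 8.1
finger_force: 25.0
clock: 7.05
eef_pos: [490.7, 310.9, 148.4]
eef_rot: [-3.141, 0.0, 1.38]
wrist_force: [-0.5, 0.1, -0.7]
finger_gap: 7.9
finger_force: 25.0
```

View pics/c3.png

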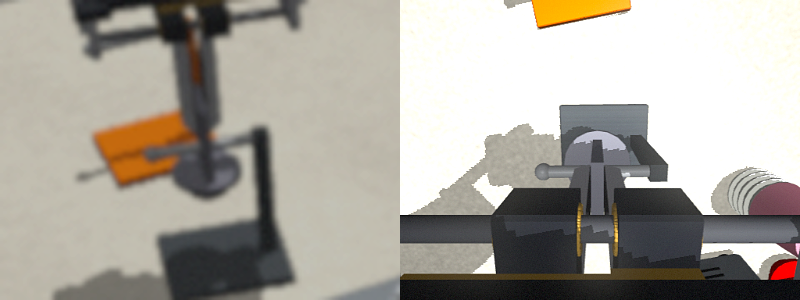

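The peg (ball at (545,170), post at (650,155)) now goes through the eye with no contact force. I'll lower the stopper onto it and release.

```bash
python3 -m handwheel '0 0 -.06 0 1;0 0 -.06 0 1;0 0 -.04 0 1;0 0 0 0 1;0 0 0 0 1'
python3 -m handwheel '0 0 0 0 .85;0 0 0 0 .8;0 0 0 0 .75;0 0 0 0 .7;0 0 0 0 .6;0 0 0 0 .6;0 0 0 0 .6;0 0 0 0 .6'
```

```text
clock: 7.57
eef_pos: [490.1, 311.2, 142.2]
eef_rot: [-3.141, 0.0, 1.381]
wrist_force: [-0.6, -0.8, -1.8]
finger_gap: 7.5
finger_force: 25.0
clock: 8.23
eef_pos: [490.3, 311.1, 142.2]
eef_rot: [-3.142, 0.0, 1.381]
wrist_force: [-0.6, 0.2, -0.6]
finger_gap: 37.7
finger_force: 0.0
```

```bash
python3 -m handwheel '0 0 .2 0 .6;0 0 .4 0 .6;0 0 .6 0 .5;0 0 .8 0 .3;0 0 .8 0 0;0 0 .8 0 0;0 0 .2 0 0'
python3 -m handwheel '.095 -.9 0 .06 0;.095 -.9 0 .06 0;.095 -.9 0 .06 0;.095 -.9 0 .06 0;.095 -.9 0 .06 0;.095 -.9 0 .06 0;.095 -.9 0 .06 0;.095 -.9 0 .06 0'
python3 -m handwheel '.095 -.9 -.2 .06 0;.095 -.9 -.2 .06 0;.095 -.9 -.2 .06 0;.095 -.9 -.2 .06 0;.095 -.9 -.2 .06 0;.095 -.9 -.2 .06 0;.095 -.9 -.2 .06 0;.095 -.9 -.2 .06 0;.095 -.8 -.2 .06 0;0 0 0 0 0;0 0 0 0 0'
python3 - <<'E'
from h import *
s=read_state();print(s["eef_pos"].round(1),np.degrees(s["eef_rot"]).round(1))
p,_=cloud("side");t,tw=cloud("top"); T=camera_info("wrist")["world_from_camera"]; q,w=cloud("wrist",T=T); np.savez("w4.npz",p=q,w=w,t=t,tw=tw)
o=np.hstack([cv2.resize(p[100:190,150:270],(400,300),interpolation=cv2.INTER_CUBIC),cv2.resize(q,(400,300))])
cv2.imwrite("pics/c4.png",np.clip(o[...,::-1]*1.4,0,255).astype(np.uint8))
z=w[...,2]; near=(abs(w[...,0]-556)<50)&(abs(w[...,1]+295)<50)
for a,b,c in((48,66,"bar"),(15,33,"flange")):
    k=w[near&(z>a)&(z<b)]; r=cv2.minAreaRect(k[:,:2].astype(np.float32)); print(c,len(k),k.mean(0).round(1),np.round(r[0],1),np.round(r[1],1),round(r[2],1))
E
```

```text
clock: 8.82
eef_pos: [491.0, 311.6, 300.4]
eef_rot: [3.136, -0.005, 1.381]
wrist_force: [-0.6, -0.1, 0.7]
finger_gap: 67.4
finger_force: 0.0
clock: 9.48
eef_pos: [520.4, 21.4, 294.6]
eef_rot: [3.141, -0.0, 1.423]
wrist_force: [1.1, -0.6, -1.6]
finger_gap: 93.7
finger_force: 0.0
clock: 10.4
eef_pos: [554.4, -297.9, 221.3]
eef_rot: [-3.14, -0.001, 1.467]
wrist_force: [-0.1, 0.7, 0.2]
finger_gap: 94.1
finger_force: 0.0
[ 554.4 -297.9  221.3] [-179.9   -0.    84.1]
bar 671 [ 557.1 -294.8   56.3] [ 557.  -295.4] [55.2 13. ] 84.4
flange 1686 [ 557.3 -294.3   24.5] [ 557.4 -295.3] [62.4 62.9] 84.0
```

View pics/c4.png

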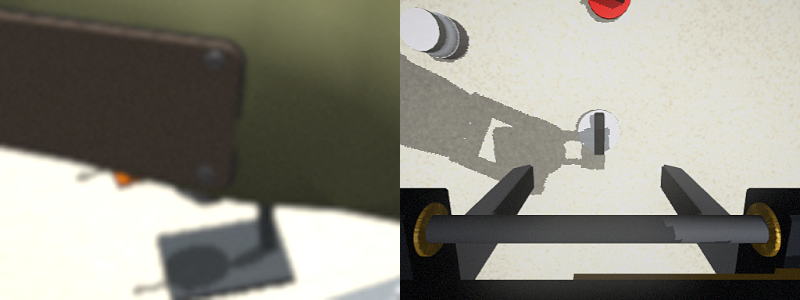

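The side view shows the stopper's shadow still at the stand, though the arm partly hides it. The wrist view shows the lid's bar at (600,130), measured at (557.1, −295.4), 84.4°. I'll go down and grip.

```bash
python3 -m handwheel '.067 .06 -.8 .05 .3;0 0 -.9 0 .5;0 0 -.9 0 .5;0 0 -.9 0 .5;0 0 -.7 0 .5;0 0 -.35 0 .5;0 0 -.2 0 .5;0 0 0 0 .5;0 0 0 0 1;0 0 0 0 1;0 0 0 0 1;0 0 0 0 1' 40
python3 -m handwheel '0 0 0 0 1;0 0 0 0 1;0 0 0 0 1;0 0 0 0 1;0 0 0 0 1;0 0 0 0 1'
```

```text
clock: 11.55
eef_pos: [558.0, -294.6, 33.4]
eef_rot: [3.14, 0.001, 1.474]
wrist_force: [-0.0, -0.9, -1.2]
finger_gap: 23.8
finger_force: 0.0
clock: 12.05
eef_pos: [557.8, -294.6, 32.7]
eef_rot: [3.141, 0.0, 1.474]
wrist_force: [-0.4, 0.8, 6.2]
finger_gap: 13.8
finger_force: 40.0
```

```bash
python3 -m handwheel '0 0 .2 0 1;0 0 .7 0 1;0 0 .9 0 1;0 0 .9 0 1;0 0 .9 0 1;0 0 .6 0 1;0 0 .3 0 1;0 0 0 0 1'
python3 - <<'E'
from h import *
f=np.load("w4.npz"); w=f["tw"]; z=w[...,2]; m=(abs(w[...,0]-576)<95)&(abs(w[...,1]-35)<95)
k=w[m&(z>101)&(z<118)]
print(cv2.minAreaRect(k[:,:2].astype(np.float32)))
# edges: far (+x), +y, -y extremes by bins
for ax,o,s in((0,1,1),(1,0,1),(1,0,-1)):
    P=[]
    for b in np.arange(-65,66,5):
        q=k[abs(k[:,o]-(576.3,34.6)[o]-b)<2.5]
        if len(q): P.append((b,s*np.percentile(s*q[:,ax],97)))
    P=np.array(P); c=np.polyfit(*P.T,1); print(ax,s,"slope deg",np.degrees(np.arctan(c[0])).round(2),c[1].round(1))
g=w[m&(z>130)&(z<142)]; print("rim",cv2.minEnclosingCircle(g[:,:2].astype(np.float32)),cv2.minAreaRect(g[:,:2].astype(np.float32)))
# bore+slots: low pixels inside collar
c=m&(np.hypot(w[...,0]-576.3,w[...,1]-35)<34)&(z<128); q=w[c]; r=cv2.minAreaRect(q[:,:2].astype(np.float32)); print("hole",len(q),r)
t=f["t"]; cv2.imwrite("pics/c5.png",np.clip(cv2.resize(t[160:212,226:294],(680,520),interpolation=cv2.INTER_CUBIC)[...,::-1]*1.4,0,255).astype(np.uint8))
E
```

```text
clock: 12.72
eef_pos: [558.1, -294.8, 214.9]
eef_rot: [3.138, 0.002, 1.474]
wrist_force: [-0.5, -0.1, -1.5]
finger_gap: 14.1
finger_force: 40.0
((575.79150390625, 34.1038818359375), (159.56234741210938, 159.7683563232422), 1.3755574226379395)
0 1 slope deg 0.05 649.3
1 1 slope deg 1.16 109.8
1 -1 slope deg 0.67 -39.9
rim ((576.451904296875, 34.637603759765625), 44.56471252441406) ((576.5047607421875, 34.69313049316406), (85.77873229980469, 86.92620849609375), 44.955162048339844)
hole 266 ((578.4969482421875, 32.980865478515625), (42.46030807495117, 56.93252182006836), 88.6653823852539)
```

View pics/c5.png

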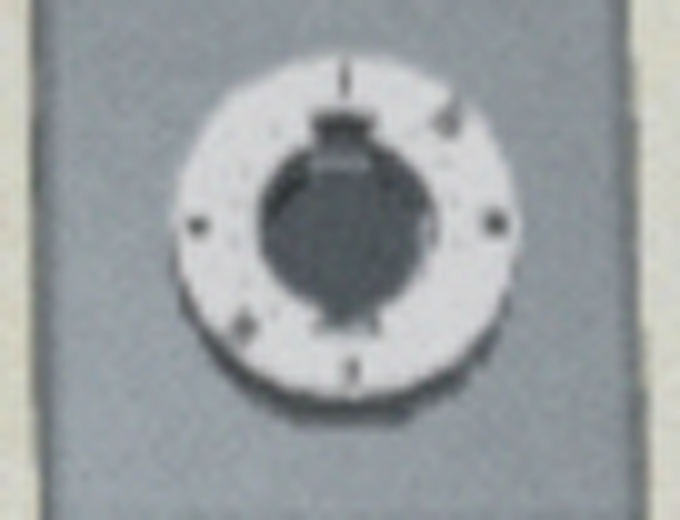

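The mouth is clear. The slots are at (345,125) and (347,322), and the double marks at (447,120) and (243,327), so the slot axis is at about +1°. I'll carry the lid over and turn it to 181°.

```bash
python3 -m handwheel '.022 .412 0 .965 1;.022 .412 0 .965 1;.022 .412 0 .965 1;.022 .412 0 .965 1;.022 .412 0 .965 1;.022 .412 0 .965 1;.022 .412 0 .965 1;.022 .412 0 .965 1;.022 .412 0 .965 1;.022 .412 0 .965 1'
python3 -m handwheel '.022 .412 0 .965 1;.022 .412 0 .965 1;.022 .412 0 .965 1;.022 .412 0 .965 1;.022 .412 0 .965 1;.022 .412 0 .965 1;.022 .412 0 .965 1;.022 .412 0 .965 1;.022 .412 0 .965 1;.022 .412 0 .965 1;0 0 0 0 1;0 0 0 0 1'
python3 - <<'E'
from h import *
s=read_state();print(s["eef_pos"].round(1),np.degrees(s["eef_rot"]).round(1))
T=camera_info("wrist")["world_from_camera"]; q,w=cloud("wrist",T=T); p,sw=cloud("side"); np.savez("w6.npz",p=q,w=w,sp=p,sw=sw)
o=np.hstack([cv2.resize(p[90:240,140:340],(400,300),interpolation=cv2.INTER_CUBIC),cv2.resize(q,(400,300))])
cv2.imwrite("pics/c6.png",np.clip(o[...,::-1]*1.3,0,255).astype(np.uint8))
z=w[...,2]
for a,b,c in((132,140,"rim"),(200,216,"flange")):
    k=w[(z>a)&(z<b)&(abs(w[...,0]-576)<50)&(abs(w[...,1]-35)<50)]
    if len(k)>9: print(c,len(k),k.min(0).round(1),k.max(0).round(1),cv2.minEnclosingCircle(k[:,:2].astype(np.float32)))
E
```

```text
clock: 13.55
eef_pos: [565.6, -128.7, 209.7]
eef_rot: [-3.14, -0.003, 2.32]
wrist_force: [-0.0, 0.7, -1.4]
finger_gap: 13.7
finger_force: 40.0
clock: 14.55
eef_pos: [574.5, 35.5, 210.3]
eef_rot: [-3.142, -0.003, -3.126]
wrist_force: [-0.2, -0.4, -1.7]
finger_gap: 13.6
finger_force: 40.0
[574.5  35.5 210.3] [-180.    -0.2 -179.1]
rim 3094 [531.9  -9.1 132.1] [591.6  79.6 136.9] ((576.0504760742188, 35.30001449584961), 44.46137619018555)
flange 3206 [543.1   4.4 200. ] [605.3  67.5 216. ] ((574.8179321289062, 35.94054412841797), 31.762279510498047)
```

View pics/c6.png

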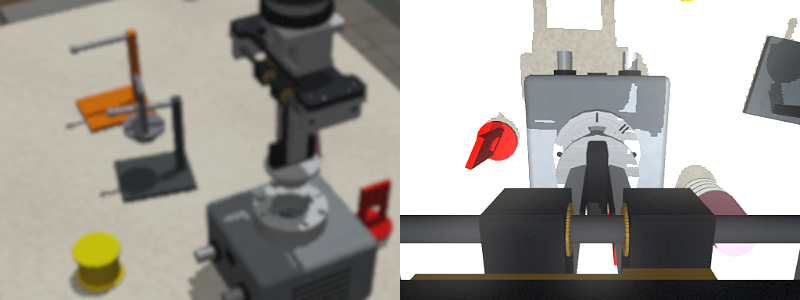

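The stopper hangs on the dark stand's peg (145,125 in the left half). The lid is 1.5 mm off in x, so I'll correct that and insert.

```bash
python3 -m handwheel '.036 -.014 -.3 0 1;0 0 -.3 0 1;0 0 -.2 0 1;0 0 -.1 0 1;0 0 -.1 0 1;0 0 -.1 0 1;0 0 -.1 0 1;0 0 0 0 1;0 0 0 0 1'
python3 -m handwheel '0 0 -.05 0 1;0 0 -.05 0 1;0 0 -.05 0 1;0 0 -.05 0 1;0 0 -.05 0 1;0 0 0 0 1;0 0 0 0 1'
```

```text
clock: 15.4
eef_pos: [576.6, 34.6, 164.3]
eef_rot: [-3.142, 0.0, -3.125]
wrist_force: [0.2, 0.2, -1.0]
finger_gap: 13.8
finger_force: 40.0
clock: 15.98
eef_pos: [576.5, 34.6, 154.1]
eef_rot: [3.142, -0.0, -3.125]
wrist_force: [-0.3, -0.0, -1.4]
finger_gap: 13.9
finger_force: 40.0
```

```bash
python3 -m handwheel '0 0 -.04 0 1;0 0 -.04 0 1;0 0 -.03 0 1;0 0 -.02 0 1;0 0 0 0 1;0 0 0 0 1'
python3 -m handwheel '0 0 -.02 0 1;0 0 0 0 1;0 0 0 0 1'
```

```text
clock: 16.48
eef_pos: [576.6, 34.6, 149.0]
eef_rot: [-3.142, -0.0, -3.125]
wrist_force: [-0.3, -0.4, -0.7]
finger_gap: 13.9
finger_force: 40.0
clock: 16.73
eef_pos: [576.7, 34.6, 148.7]
eef_rot: [-3.142, 0.001, -3.125]
wrist_force: [-1.3, 0.1, 4.4]
finger_gap: 13.5
finger_force: 40.0
```

```bash
python3 -m handwheel '0 0 0 -.5 1;0 0 0 -.75 1;0 0 0 -.75 1;0 0 0 -.75 1;0 0 0 -.75 1;0 0 0 0 1;0 0 0 0 1' 50
python3 -m handwheel '0 0 0 -.75 1;0 0 0 -.75 1;0 0 0 -.75 1;0 0 0 -.75 1;0 0 0 -.75 1;0 0 0 -.75 1;0 0 0 -.5 1;0 0 0 -.5 1;0 0 0 0 1;0 0 0 0 1;0 0 0 0 1'
python3 - <<'E'
from h import *
s=read_state();print(s["eef_pos"].round(1),np.degrees(s["eef_rot"]).round(2),s["moment"])
T=camera_info("wrist")["world_from_camera"]; q,w=cloud("wrist",T=T); t,tw=cloud("top"); p,sw=cloud("side"); np.savez("w7.npz",p=q,w=w,t=t,tw=tw)
o=np.hstack([cv2.resize(p[90:240,140:340],(400,300),interpolation=cv2.INTER_CUBIC),cv2.resize(q[100:340,96:416],(400,300))])
cv2.imwrite("pics/c7.png",np.clip(o[...,::-1]*1.3,0,255).astype(np.uint8))
z=w[...,2]; k=w[(z>150)&(z<178)&(np.hypot(w[...,0]-576,w[...,1]-35)<32)]
print(len(k),cv2.minAreaRect(k[:,:2].astype(np.float32)))
E
```

```text
clock: 17.32
eef_pos: [577.0, 34.8, 148.7]
eef_rot: [3.141, 0.001, 2.855]
wrist_force: [1.3, 1.9, 4.4]
finger_gap: 13.6
finger_force: 50.0
clock: 18.23
eef_pos: [577.0, 34.8, 148.7]
eef_rot: [3.14, 0.001, 2.376]
wrist_force: [2.0, 2.4, 6.4]
finger_gap: 13.5
finger_force: 50.0
[577.   34.8 148.7] [1.7993e+02 4.0000e-02 1.3615e+02] [ 0.37569399 -0.42683744  0.0088015 ]
3289 ((573.3975830078125, 39.83018112182617), (34.82048416137695, 44.60316467285156), 70.6505355834961)
```

View pics/c7.png

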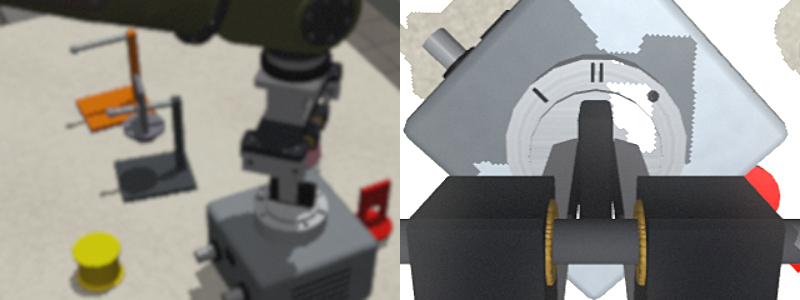

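The wrist view shows the bar (596,105) pointing straight at the double-line mark (597,72), with the single line at (540,95) and the dot at (653,96). The lid is seated and gripped, and the side view shows the stopper hanging on the dark stand's peg.

```bash
python3 -c "
from cell import *
print(sign_off())"
```

```text
the job is handed in; nothing more can be done
None
```

I handed the job in at about 18 s. The stopper hangs by its eye on the dark stand's peg, and the lid is fully seated, turned clockwise 45° to the double-line marks, and still gripped there.

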